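# Show the filter wheel's index mark to the bench camera with an inspection mirror

### The job

Pick up the inspection mirror by its rubber grip and hold it behind the detection module, at the spot the overhead bench camera is aimed at, angled so that the camera sees the white index mark on the filter wheel in the middle of the glass. Do not touch the module or its camera with anything, and leave the other things on the bench alone. Finish while still holding the mirror there, still, clear of the bench and at that angle.

Things in the scene. Friction and masses are not known exactly. Their poses are not given: they have to be found in the camera images.
- mirror: Inspection mirror, 110 g, 290 mm long, lying on the bench (height 0) glass up. Origin on its underside; x along the handle towards the glass, z straight out of the glass. Black flat-sided rubber grip: x -65 to 45 mm, 16 wide (y), 18 high (z 0 to 18); then a thin steel rod. Glass 80 (x) by 54 mm (y) in a 2 mm rim, fixed parallel to the handle (swivel locked): it is angled by turning the whole tool.
- mirror_grip (a point): Middle of the part of the rubber grip to hold: on the handle's centre line, 9 mm above the underside, 10 mm from the body's origin towards the glass. 165 mm from the middle of the glass along the handle.
- mirror_face (a point): Middle of the reflecting face of the glass, at (175, 0, 22) mm in the mirror's frame; 165 mm ahead of point mirror_grip and 13 mm above the handle's centre line. The axes are the mirror's, z out of the glass.
- module: Fixed plate-reader module with camera. Origin: underside; x to its rear (away from the robot), y left, z up. Housing and base x -110 to 55 mm, y -125 to 125; cover plate to x 70, top z 146; parts on it to z 195. Black filter wheel (92 mm dia) at the rear right: axis along x at y -65, z 85, rear face x 45. Camera: tube 42 mm dia, 100 long, above the spot behind the wheel, z 334 to 435.
- index_mark (a point): The index mark, a round white 9 mm dot on the rear face of the filter wheel at its top, in the blank place between the filters, at (46, -65, 115) mm in the module's frame. It faces the module's +x.
- camera_lens (a point): Front of the bench camera's lens, at (187, -65, 334) mm in the module's frame. The camera looks down from here along the line to point view_spot; the cover hides the index mark from it.
- view_spot (a point): The spot in the air that the bench camera is aimed at and focused on, 260 mm below the lens, at (133, -65, 80) mm in the module's frame: where the middle of the glass belongs. From here the index mark lies forward (towards the wheel) and a little up, 94 mm away.
- aim_point (a point): Point in the air on the straight line from index mark to camera lens, 27 % of the way, where the line halving the angle mark - view_spot - lens meets it. With the middle of the glass at view_spot and the line straight out of it through this point (105 mm away), the camera sees the mark mid-glass.
- screwdriver: Bystander: a screwdriver, 190 mm, lying on the bench beyond the mirror. Leave alone.
- microplate: Bystander: a white 96-well microplate, 85 x 127 x 14 mm, lying on the far part of the bench. Leave alone.
- spray_bottle: Bystander: a small upright bottle, 44 mm in diameter and 120 mm tall, behind the module on the left. Leave alone.

How it is judged:
By the outcome, as a careful person would: the job done as asked, in the order asked, and still so for the second after the job is handed in, while the arm keeps its last pose, push and grip.
It also fails if it takes over 40 s, if anything falls off the work surface, if the arm or the gripper's body presses on something with over 40 N, if the wrist force passes 120 N, or if a joint passes its speed limit or range.

### The arm

A 6-joint arm with a two-finger parallel gripper is mounted at the origin on the work surface. World frame = base frame: x ahead of the robot, y to its left, z up, the work surface at z = 0. Lengths are in m, angles in rad, forces in N, time in s.
With the tool pointing down it reaches from about 0.3 to 0.875 m from the base axis. Payload 6.4 kg.
Tool frame: the origin (TCP) lies midway between the tips of the shut fingers; the grasp point (between the pads) lies 19 mm behind it (ctrl.hold_point_z is the distance from the TCP to the grasp point, in m); z points along the fingers, y is the line along which they close (so a half turn about z gives the same grasp; the last joint's range is limited). The gripper opens to 85 mm and grips with 20 to 120 N. Pads are 22 mm wide; open, the fingers measure 114 mm over their backs; the gripper's body (76 mm by 85 mm) begins 54 mm behind the grasp point. The pads swing forward as they close: fully open they stand 13 mm farther back than shut.
Start: joints at [1.131, 0.181, 1.607, -0, 1.354, -0.206], TCP at [0.133, 0.559, 0.195] pointing down, gripper open.
Joint ranges: [-2.99, 2.99], [-0.89, 2.07], [0.3, 2.58], [-1.14, 4.28], [0, 2.63], [-3.12, 3.12]. Speed limits (rad/s): [2.57, 2.57, 3.01, 3.14, 3.14, 3.14].

### API

Orientations are given as a unit quaternion [w, x, y, z].
In Python, from bench import ctrl gives the robot as it stands.
- The arm moves only by the tool carry_out, never from a script. Its argument "plan" is text: rows parted by semicolons, each of 6 numbers parted by spaces: the shift along the tool's x, y, z as a fraction of full scale, then the turn, a rotation vector about the tool's x, y, z as a fraction of full scale. A call has exactly 8 rows; each row shifts and turns the commanded pose from where the row before left it, along the tool's axes as they then stand; what a row does not reach is not made up. Full scale, the value 1, is 40 mm for a shift and 0.1 rad for a turn. A row lasts 1/12 s, in which the tool goes at most 41.7 mm and 7.16 degrees, less where a joint would pass 70% of its speed; a pose out of reach is approached as far as the arm can. A call with a number of a shift or a turn outside -1 to 1 is refused whole. A call with a gripper value outside its range is refused whole. "claw" is the gripper's target within -1 to 1 (shut at 1, half-way at 0, fully open at -1), set as the call begins (left out, the last holds). The fingers move at their own pace and stop on an object; the grip force is fixed at half the most. Time passes only in rows, so rows that do not move let the fingers close, or fill a call up. It gives the time, the measured TCP pose, the force, the opening and the grip force at its end, in the units of the state.
- ctrl.get_obs(): the state, without advancing time (a new reading comes with each control period).
- ctrl.camera(name): name is "scene" or "top" or "wrist"; returns a dict with "pixels" (420x560x3 uint8, red, green, blue), "mtx" (3x3 intrinsics, pixels), "R" (3x3) and "t" (3): a world point X has camera coordinates R X + t. Camera axes: x right, y down, z forward; pixel columns grow to the right and rows downward; lengths in m; the calibration is good to about 2 mm. A picture is of the moment at which its call begins. There is no depth.
- ctrl.hand_in(): hands the job in; it is judged then, once.
The state is a dict: "time_s": time; "q": joint angles; "dq": joint speeds; "joint_efforts": joint torques, N m; "eef_pos": TCP position; "eef_rot": TCP orientation; "wrist_force": force on the tool from outside, world axes, zero at the start; "torque": the same for the moment, N m; "opening": opening from 0.0 (shut) to 1.0 (fully open); "grasp_force": force on a finger pad.
Only numpy, scipy, OpenCV 4.12 (cv2) and the standard library are available. Lean on these libraries where they do the work, as an engineer would, in place of code of your own. Each camera call takes 0.05 s, during which the arm holds its last target. There are 200 camera calls.

## Working session

There is one attempt and no reset: what is moved stays moved. The work goes in short steps, Python scripts to look and compute and a tool call to move; the robot and the scene stay as the last step left them, time stands still between calls to the robot, and variables do not carry over. Pictures are saved under pics/ and viewed, at most 10 in all, crops included, and the job is handed in when it is done.

Besides the shell and the picture viewer there is one more tool, called after "Request:" as name(argument=value, ...) on one line, values as JSON. carry_out: Moves the arm, as the interface text tells. Shift numbers are shares of 40 mm and turn numbers shares of 0.1 rad, none past 1 either way. Its arguments: {"type":"object","properties":{"plan":{"type":"string"},"claw":{"type":"number"}},"required":["plan"]}

```bash
mkdir -p pics
python3 - <<'E'
from bench import ctrl
import cv2,numpy as np,pickle
o=ctrl.get_obs();print({k:np.round(v,3) for k,v in o.items()},ctrl.hold_point_z)
d={}
for n in("scene","top","wrist"):
    c=ctrl.camera(n);d[n]=c;cv2.imwrite(f"pics/a_{n}.png",c["pixels"][...,::-1]);print(n,np.round(-c["R"].T@c["t"],3),c["R"][2].round(2),c["mtx"][0,0])
pickle.dump(d,open("a.pkl","wb"))
E
```

```text
{'time_s': np.float64(0.0), 'q': array([ 1.131,  0.182,  1.608, -0.   ,  1.354, -0.206]), 'dq': array([ 0.   , -0.   ,  0.   , -0.   ,  0.   ,  0.001]), 'joint_efforts': array([ 1.0000e-03, -4.4487e+01, -3.5134e+01, -0.0000e+00,  9.0000e-03,
       -0.0000e+00]), 'eef_pos': array([0.133, 0.559, 0.194]), 'eef_rot': array([-0.   ,  0.117,  0.993, -0.001]), 'wrist_force': array([ 0.696, -0.201,  0.488]), 'torque': array([ 0.008,  0.013, -0.03 ]), 'grasp_force': np.float64(0.0), 'opening': np.float64(0.999)} 0.0187
scene [ 1.209 -0.082  0.839] [-0.71  0.08 -0.7 ] 382.26052147443204
top [ 0.401 -0.012  1.559] [ 0.12  0.02 -0.99] 509.4407692080635
wrist [0.054 0.578 0.374] [ 0.31 -0.07 -0.95] 319.0226753916305
```

View pics/a_top.png

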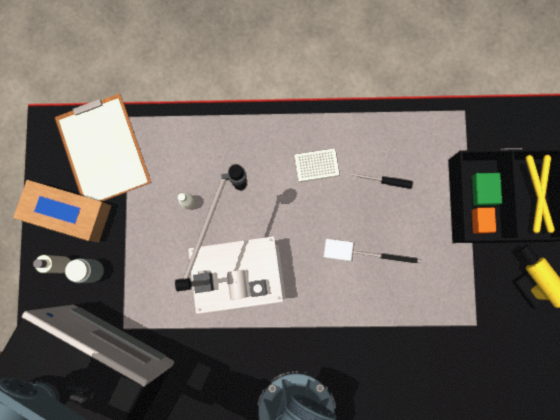

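View pics/a_scene.png

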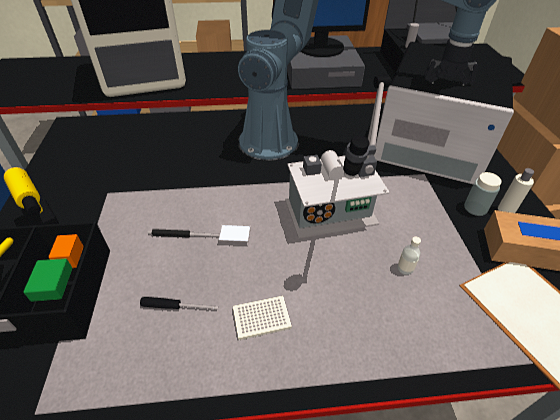

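The top view shows the mirror (glass at about 339,250, grip at about 400,258), the module (190–283, 237–312) and the camera tube (237,175). The scene view shows the wheel at (320,212). I'll zoom in on the module and the mirror.

Run:
```python
import cv2,numpy as np,pickle
d=pickle.load(open("a.pkl","rb"))
t=d["top"]["pixels"][...,::-1];s=d["scene"]["pixels"][...,::-1]
a=cv2.resize(t[155:325,170:300],None,fx=3,fy=3,interpolation=cv2.INTER_CUBIC)
b=cv2.resize(s[75:245,270:400],None,fx=3,fy=3,interpolation=cv2.INTER_CUBIC)
cv2.imwrite("pics/b.png",np.hstack([a,b]))
```

```text
(no output)
```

View pics/b.png

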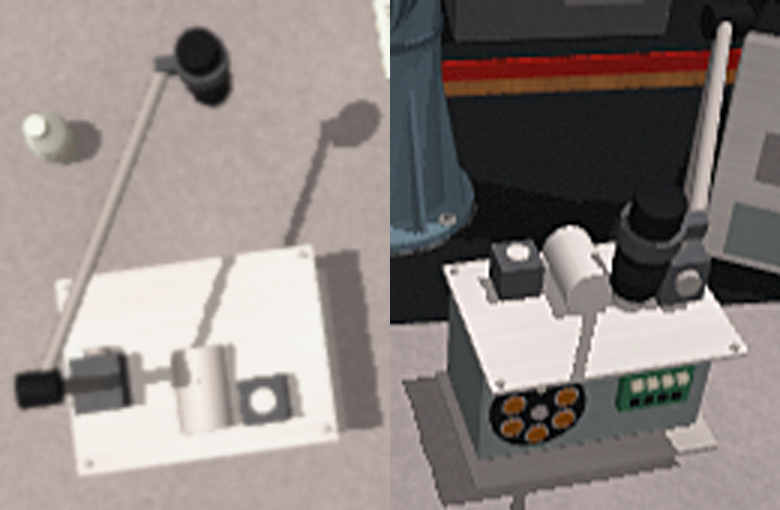

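```bash
cat > h.py <<'E'
import numpy as np,cv2,pickle
from scipy.spatial.transform import Rotation as R
from scipy.optimize import least_squares
def ray(c,p):
    d=c["R"].T@np.linalg.solve(c["mtx"],[p[0],p[1],1]);return -c["R"].T@c["t"],d/np.linalg.norm(d)
def plane(c,p,z):
    o,d=ray(c,p);return o+d*(z-o[2])/d[2]
def tri(cps):
    A=0;b=0
    for c,p in cps:
        o,d=ray(c,p);P=np.eye(3)-np.outer(d,d);A=A+P;b=b+P@o
    return np.linalg.solve(A,b)
def proj(c,X):
    q=c["mtx"]@(c["R"]@X+c["t"]);return q[:2]/q[2]
def mod(p):
    return lambda v:np.array([p[0],p[1],0])+R.from_euler('z',p[2]).apply(np.array(v)/1000)
E
python3 - <<'E'
from h import *
d=pickle.load(open("a.pkl","rb"));T,S=d["top"],d["scene"]
t=lambda x,y:np.array([170+(x+.5)/3-.5,155+(y+.5)/3-.5]);s=lambda x,y:np.array([270+(x-390+.5)/3-.5,75+(y+.5)/3-.5])
print("post top",tri([(T,t(40,388)),(S,s(725,25))]))
obs=[(T,t(313,245),'RR'),(T,t(80,474),'FL'),(T,t(337,438),'FR'),(S,s(495,388),'RR'),(S,s(746,350),'RL'),(S,s(444,264),'FR'),(S,s(540,411),'W')]
def pt(p,k):
    m=mod(p); w=p[3];f=p[4]
    return m({'RR':[70,-w,146],'RL':[70,w,146],'FR':[f,-w,146],'FL':[f,w,146],'W':[45,-65,85]}[k])
f=lambda p:np.concatenate([proj(c,pt(p,k))-q for c,q,k in obs])
r=least_squares(f,[.35,.1,.1,130,-120],x_scale=[.01,.01,.05,5,5],loss='soft_l1')
print(r.x.round(4),f(r.x).reshape(-1,2).round(1).tolist())
m=mod(r.x)
for n,v in dict(lens=[187,-65,334],back=[208,-65,432],spot=[133,-65,80],mark=[46,-65,115]).items():
    X=m(v);print(n,X.round(3),"crop",((proj(T,X)-[170,155])*3).round(),((proj(S,X)-[270,75])*3+[390,0]).round())
# mirror
g=T["pixels"].astype(int);H,W=g.shape[:2]
win=np.zeros((H,W),bool);win[225:275,315:430]=1
wh=(g.min(2)>190)&win
bl=(g.max(2)<75)&win
for nme,mk,z in(("glass",wh,.022),("grip",bl,.018)):
    ys,xs=np.nonzero(mk);P=np.array([plane(T,(x,y),z) for x,y in zip(xs,ys)])[:,:2]
    c,(w,h),a=cv2.minAreaRect((P*1000).astype(np.float32));print(nme,len(xs),P.mean(0).round(4),c,w,h,a,P.min(0),P.max(0))
E
```

```text
post top [0.38280556 0.2463903  0.41315301]
[   0.4223    0.1654    0.1294  118.5259 -108.5183] [[-1.4, -0.0], [-0.3, 0.3], [-0.4, 0.0], [-0.7, 0.7], [-0.1, 0.0], [-0.2, 0.5], [-0.8, -0.3]]
lens [0.616 0.125 0.334] crop [212.  94.] [627. 297.]
back [0.637 0.128 0.432] crop [193.  45.] [660. 196.]
spot [0.563 0.118 0.08 ] crop [248. 193.] [566. 483.]
mark [0.476 0.107 0.115] crop [257. 280.] [540. 387.]
glass 534 [ 0.4744 -0.1331] (474.65106201171875, -132.83285522460938) 83.6275634765625 57.80800247192383 81.3399429321289 [ 0.44204635 -0.17611599] [ 0.5060352  -0.08815701]
grip 161 [ 0.4462 -0.3157] (446.4807434082031, -314.63433837890625) 104.78327941894531 13.571483612060547 81.11376953125 [ 0.43376017 -0.36638481] [ 0.45891528 -0.26215134]
```

Request:
carry_out(plan="0 0 -1 0 0 1;0 0 -1 0 0 1;0 0 -1 0 0 1;0 0 -1 0 0 1;0 0 -1 0 0 1;0 0 -1 0 0 1;0 0 -1 0 0 1;0 0 -1 0 0 1", claw=-0.2)

```text
time_s: 0.82
eef_pos: [0.133, 0.5589, 0.5167]
eef_rot: [-0.0, 0.496, 0.868, -0.0]
wrist_force: [-0.2, 0.7, 0.0]
opening: 0.604
grasp_force: 0.0
```

Request:
carry_out(plan="0 0 -1 0 0 1;0 0 -1 0 0 1;0 0 0 0 0 1;0 0 0 0 0 1;0 0 0 0 0 1;0 0 0 0 0 1;0 0 0 0 0 0.9;0 0 0 0 0 0")

```text
time_s: 1.48
eef_pos: [0.1332, 0.5594, 0.5945]
eef_rot: [0.0, 0.76, 0.65, -0.0]
wrist_force: [-0.7, -0.0, 0.3]
opening: 0.598
grasp_force: 0.0
```

Request:
carry_out(plan="-0.68 0.72 0 0 0 0;-0.68 0.72 0 0 0 0;-0.68 0.72 0 0 0 0;-0.68 0.72 0 0 0 0;-0.68 0.72 0 0 0 0;-0.68 0.72 0 0 0 0;-0.68 0.72 0 0 0 0;-0.68 0.72 0 0 0 0")

```text
time_s: 2.15
eef_pos: [0.3283, 0.3075, 0.5949]
eef_rot: [0.0, 0.758, 0.652, 0.0]
wrist_force: [-0.1, 0.5, -0.7]
opening: 0.601
grasp_force: 0.0
```

Request:
carry_out(plan="-0.68 0.72 0 0 0 0;-0.68 0.72 0 0 0 0;-0.68 0.72 0 0 0 0;-0.68 0.72 0 0 0 0;-0.68 0.72 0 0 0 0;-1 0.15 0 0 0 0;-1 0.15 0 0 0 0;-1 0.15 0 0 0 0")

```text
time_s: 2.82
eef_pos: [0.4488, 0.0296, 0.5943]
eef_rot: [-0.0, 0.758, 0.652, -0.0]
wrist_force: [0.4, -0.1, 0.3]
opening: 0.601
grasp_force: 0.0
```

Request:
carry_out(plan="-1 0.15 0 0 0 0;-1 0.15 0 0 0 0;-1 0.15 0 0 0 0;-1 0.15 0 0 0 0;-1 0.15 0 0 0 0;-1 0.15 0 0 0 0;-1 0.15 0 0 0 0;-1 0.15 0 0 0 0")

```text
time_s: 3.48
eef_pos: [0.4469, -0.294, 0.5949]
eef_rot: [0.0, 0.758, 0.652, 0.0]
wrist_force: [1.1, -0.6, 0.7]
opening: 0.599
grasp_force: 0.0
```

Now descend by 0.36 m and look with the wrist camera.

Request:
carry_out(plan="0 0 1 0 0 0;0 0 1 0 0 0;0 0 1 0 0 0;0 0 1 0 0 0;0 0 1 0 0 0;0 0 1 0 0 0;0 0 1 0 0 0;0 0 1 0 0 0")

```text
time_s: 4.15
eef_pos: [0.4471, -0.2917, 0.273]
eef_rot: [0.0, 0.758, 0.652, 0.0]
wrist_force: [-0.3, -0.1, -0.3]
opening: 0.599
grasp_force: 0.0
```

Request:
carry_out(plan="0 0 1 0 0 0;0 0 1 0 0 0;0 0 1 0 0 0;0 0 0 0 0 0;0 0 0 0 0 0;0 0 0 0 0 0;0 0 0 0 0 0;0 0 0 0 0 0")

```text
time_s: 4.82
eef_pos: [0.449, -0.2936, 0.158]
eef_rot: [0.003, 0.759, 0.651, 0.0]
wrist_force: [0.4, -0.4, -0.0]
opening: 0.601
grasp_force: 0.0
```

Run:
```python
from h import *
from bench import ctrl
c=ctrl.camera("wrist");pickle.dump(c,open("w1.pkl","wb"));o=ctrl.get_obs();print(o["eef_pos"],o["eef_rot"],o["q"])
cv2.imwrite("pics/w1.png",c["pixels"][...,::-1])
for v in([.4744,-.1331,.022],[.4492,-.296,.018]):print(proj(c,np.array(v)))
```

```text
[ 0.44876768 -0.29331733  0.15757032] [2.29365471e-03 7.58935128e-01 6.51162183e-01 1.50611406e-04] [-8.00453146e-01  1.27808070e-01  1.74606388e+00  2.09544780e-05
  1.26312356e+00 -6.47897172e-01]
[281.46674393   0.78542678]
[280.94437828 186.30944631]
```

View pics/w1.png

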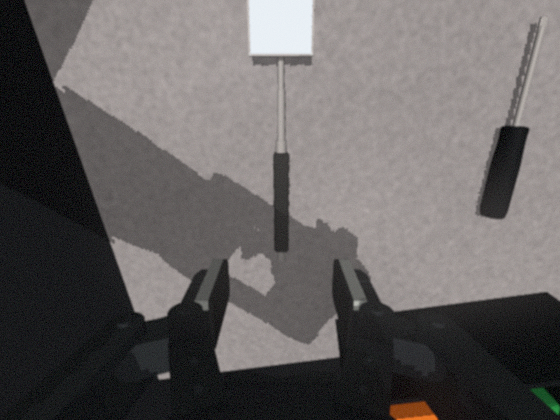

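The grip spans rows 152–252 at column 281, and the glass's near edge is at row 56. The handle is aligned with the fingers.

Run:
```python
from h import *
c=pickle.load(open("w1.pkl","rb"))
x=np.array([np.cos(1.417),np.sin(1.417)]);o=np.array([.4488,-.2933])
for n,p,z in(("end-65",(281,252),.018),("end45",(281.5,152),.018),("glassnear 133",(281,57),.02)):
    P=plane(c,p,z)[:2];print(n,P.round(4),"along",(P-o)@x,"lat",(P-o)@[x[1],-x[0]])
```

```text
end-65 [ 0.438  -0.3702] along -0.07766157223036113 lat 0.0010877325042683676
end45 [ 0.4551 -0.2612] along 0.032689044904872504 lat 0.0012610246481370591
glassnear 133 [ 0.4675 -0.1761] along 0.11867840894471263 lat 0.0004970716977176631
```

Request:
carry_out(plan="-0.07 0.02 0.6 0 0 0;0 0 0.6 0 0 0;0 0 0.6 0 0 0;0 0 0.6 0 0 0;0 0 0.6 0 0 0;0 0 0.5 0 0 0;0 0 0.34 0 0 0;0 0 0 0 0 0")

```text
time_s: 5.53
eef_pos: [0.4467, -0.2939, -0.0006]
eef_rot: [-0.002, 0.759, 0.651, -0.0]
wrist_force: [-1.2, 0.1, 0.4]
opening: 0.601
grasp_force: 0.0
```

Request:
carry_out(plan="0 0 0 0 0 0;0 0 0 0 0 0;0 0 0 0 0 0;0 0 0 0 0 0;0 0 0 0 0 0;0 0 0 0 0 0;0 0 0 0 0 0;0 0 0 0 0 0", claw=1)

```text
time_s: 6.2
eef_pos: [0.4479, -0.295, 0.0014]
eef_rot: [0.0, 0.759, 0.651, -0.0]
wrist_force: [-0.2, -0.2, 0.2]
opening: -0.001
grasp_force: 0.0
```

Run:
```python
from h import *
from bench import ctrl
c=ctrl.camera("wrist");s=ctrl.camera("scene");o=ctrl.get_obs();print(o["opening"],o["grasp_force"],o["wrist_force"],o["eef_pos"])
pickle.dump((c,s),open("w2.pkl","wb"))
a=c["pixels"][120:420,80:480];b=cv2.resize(s["pixels"][170:270,120:253],(400,300),interpolation=cv2.INTER_CUBIC)
cv2.imwrite("pics/w2.png",np.hstack([a,b])[...,::-1])
```

```text
-0.001355424810905896 0.0 [-0.8600691  -0.76625251  0.42237481] [ 0.4478565  -0.29493704  0.00129483]
```

View pics/w2.png

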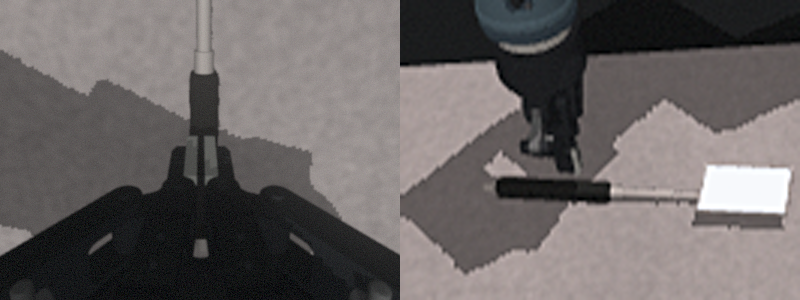

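Run:
```python
from h import *
c,s=pickle.load(open("w2.pkl","rb"))
x=np.array([np.cos(1.417),np.sin(1.417),0])
print("wrist cam",-c["R"].T@c["t"],c["R"][2])
p=np.array([.4479,-.295,0])
for z in(0,.018,.03,.05):
  X=p+[0,0,z];print(z,proj(c,X)-[80,120],(proj(s,X)-[120,170])*3+[400,0], "w16px",16e-3*c["mtx"][0,0]/((c["R"]@X+c["t"])[2]))
# grip end x=45 in this view vs expected
print("end45 exp",[ (proj(c,p+x*.035+[0,0,z])-[80,120]).round() for z in(0,.018)], "seen ~ (204,72)", "near end", proj(c,p-x*.075+[0,0,.018])-[80,120])
g=s["pixels"].astype(int);m=(g.max(2)<60);m[:222]=0;m[240:]=0;m[:,:148]=0;m[:,195:]=0
```

```text
wrist cam [ 0.45957383 -0.21512457  0.18117661] [-0.04793522 -0.31252202 -0.94870027]
0 [201.32683124 119.47144395] [575.37076255 192.83384448] w16px 25.857349628184206
0.018 [201.41131914 132.49307837] [572.02333827 180.37459393] w16px 28.305973615148776
0.03 [201.47713322 142.63662292] [569.74861398 171.90797677] w16px 30.213393658959518
0.05 [201.60902794 162.96479805] [565.87827071 157.50240026] w16px 34.035959676267275
end45 exp [array([201.,  64.]), array([202.,  73.])] seen ~ (204,72) near end [201.0827099  238.60355415]
```

Request:
carry_out(plan="0 0 0 0 0 0;0 0 0 0 0 0;0 0 0 0 0 0;0 0 0 0 0 0;0 0 0 0 0 0;0 0 0 0 0 0;0 0 0 0 0 0;0 0 0 0 0 0", claw=-0.2)

```text
time_s: 6.97
eef_pos: [0.4479, -0.295, 0.0013]
eef_rot: [0.0, 0.759, 0.651, -0.0]
wrist_force: [-0.3, 0.3, 0.4]
opening: 0.602
grasp_force: 0.0
```

Run:
```python
from h import *
from bench import ctrl
c0,s0=pickle.load(open("w2.pkl","rb"))
print(tri([(c0,(280,257)),(s0,(120+175/3,170+172/3))]))
c=ctrl.camera("wrist");s=ctrl.camera("scene");o=ctrl.get_obs();print(o["opening"],o["eef_pos"],o["wrist_force"])
pickle.dump((c,s),open("w3.pkl","wb"))
a=c["pixels"][120:420,80:480];b=cv2.resize(s["pixels"][170:270,120:253],(400,300),interpolation=cv2.INTER_CUBIC)
cv2.imwrite("pics/w3.png",np.hstack([a,b])[...,::-1])
```

```text
[ 0.44783874 -0.29082737  0.02987529]
0.5987421569936147 [ 0.44785863 -0.29493751  0.00128691] [-0.45323393  0.32055152  0.30366941]
```

View pics/w3.png

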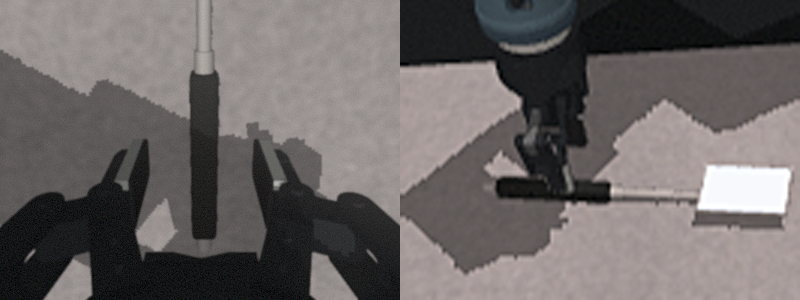

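The tips stand about 25 mm above where the reported TCP says (shut tips triangulate to z≈0.03), so they closed over the grip. The grip is centred between them, at crop column 204. I'll go down gently and watch the force.

Request:
carry_out(plan="0 0 0.1 0 0 0;0 0 0.1 0 0 0;0 0 0.1 0 0 0;0 0 0 0 0 0;0 0 0 0 0 0;0 0 0 0 0 0;0 0 0 0 0 0;0 0 0 0 0 0")

```text
time_s: 7.73
eef_pos: [0.448, -0.2951, -0.0106]
eef_rot: [0.0, 0.759, 0.651, 0.0]
wrist_force: [-0.3, -0.6, 0.5]
opening: 0.598
grasp_force: 0.0
```

Run:
```python
from h import *
from bench import ctrl
c=ctrl.camera("wrist");s=ctrl.camera("scene");o=ctrl.get_obs();print(o["opening"],o["eef_pos"],o["wrist_force"])
c0,s0=pickle.load(open("w3.pkl","rb"))
for C in(c0,c): print(-C["R"].T@C["t"])
pickle.dump((c,s),open("w4.pkl","wb"))
a=c["pixels"][120:420,80:480];b=cv2.resize(s["pixels"][170:270,120:253],(400,300),interpolation=cv2.INTER_CUBIC)
cv2.imwrite("pics/w4.png",np.hstack([a,b])[...,::-1])
```

```text
0.6014174094757938 [ 0.44798183 -0.29508659 -0.01053756] [0.27664345 0.10968396 0.02857583]
[ 0.45955391 -0.21511152  0.18103316]
[ 0.4596423  -0.2151977   0.16919046]
```

View pics/w4.png

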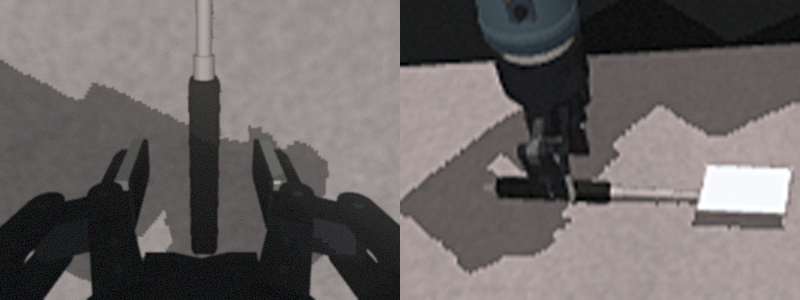

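Request:
carry_out(plan="0 0 0.1 0 0 0;0 0 0.1 0 0 0;0 0 0.05 0 0 0;0 0 0 0 0 0;0 0 0 0 0 0;0 0 0 0 0 0;0 0 0 0 0 0;0 0 0 0 0 0")

```text
time_s: 8.5
eef_pos: [0.448, -0.2951, -0.0206]
eef_rot: [0.0, 0.759, 0.651, -0.0]
wrist_force: [0.5, -0.0, -0.1]
opening: 0.598
grasp_force: 0.0
```

Request:
carry_out(plan="0 0 0 0 0 0;0 0 0 0 0 0;0 0 0 0 0 0;0 0 0 0 0 0;0 0 0 0 0 0;0 0 0 0 0 0;0 0 0 0 0 0;0 0 0 0 0 0", claw=1)

```text
time_s: 9.17
eef_pos: [0.4481, -0.2951, -0.0204]
eef_rot: [0.0, 0.759, 0.651, 0.0]
wrist_force: [-0.8, 0.8, 5.4]
opening: 0.145
grasp_force: 59.0
```

Run:
```python
from h import *
from bench import ctrl
c=ctrl.camera("wrist");s=ctrl.camera("scene");o=ctrl.get_obs();print(o["opening"],o["eef_pos"],o["wrist_force"],o["grasp_force"])
pickle.dump((c,s),open("w5.pkl","wb"))
a=c["pixels"][120:420,80:480];b=cv2.resize(s["pixels"][170:270,120:253],(400,300),interpolation=cv2.INTER_CUBIC)
cv2.imwrite("pics/w5.png",np.hstack([a,b])[...,::-1])
```

```text
0.14529993030983032 [ 0.44810064 -0.29515507 -0.02034586] [-0.32720709  1.50911546  5.48899584] 58.96277463063598
```

Request:
carry_out(plan="0 0 -0.2 0 0 0;0 0 -0.3 0 0 0;0 0 -0.5 0 0 0;0 0 -0.5 0 0 0;0 0 -0.5 0 0 0;0 0 -0.5 0 0 0;0 0 0 0 0 0;0 0 0 0 0 0")

```text
time_s: 9.93
eef_pos: [0.4487, -0.2958, 0.081]
eef_rot: [0.002, 0.759, 0.651, 0.0]
wrist_force: [-0.6, -0.1, -2.6]
opening: 0.147
grasp_force: 58.7
```

Run:
```python
from h import *
from bench import ctrl
d={n:ctrl.camera(n) for n in("wrist","scene","top")};o=ctrl.get_obs();print(o["opening"],o["eef_pos"],o["eef_rot"],o["wrist_force"],o["torque"],o["grasp_force"])
pickle.dump(d,open("l.pkl","wb"))
a=d["wrist"]["pixels"];b=cv2.resize(d["scene"]["pixels"][130:270,120:307],(240,180));t=cv2.resize(d["top"]["pixels"][205:285,310:417],(240,180))
z=np.zeros((60,240,3),np.uint8)
cv2.imwrite("pics/l.png",np.hstack([a,np.vstack([b,z,t])])[...,::-1])
```

```text
0.14337287907243537 [ 0.44707309 -0.29419394  0.07813733] [-1.07197235e-03  7.59083471e-01  6.50992417e-01 -9.12838374e-05] [ 0.03287584 -0.90844239 -1.86049947] [-0.10186426  0.01369196  0.0062313 ] 58.6575220618397
```

View pics/l.png

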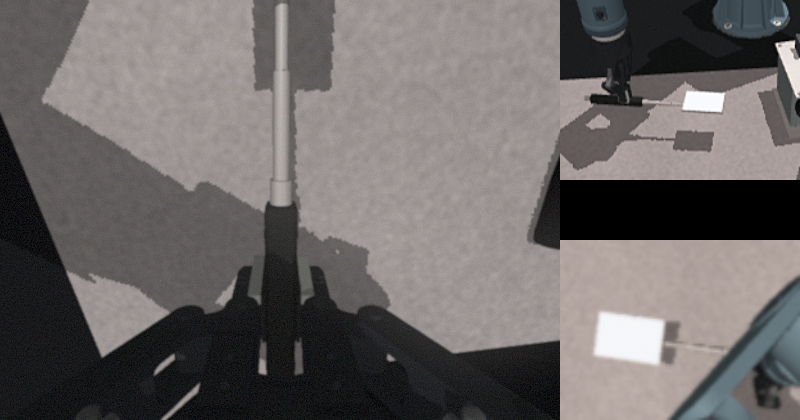

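Mirror is held and lifted; the rod runs straight ahead at column 281 and the glass is visible in the scene and top views. I'll triangulate the glass relative to the tool.

```bash
cat >> h.py <<'E'
def quad(c,guess,r=45):
    g=c["pixels"].astype(int);u=proj(c,guess);m=((g.min(2)>170)).astype(np.uint8)
    k=np.zeros_like(m);cv2.circle(k,tuple(int(a) for a in u),r,1,-1);m&=k
    n,l,s,ce=cv2.connectedComponentsWithStats(m);i=min(range(1,n),key=lambda i:np.hypot(*(ce[i]-u)) if s[i,4]>100 else 1e9)
    M=(l==i).astype(np.uint8);cn=max(cv2.findContours(M,0,2)[0],key=cv2.contourArea)
    h=cv2.convexHull(cn);e=1
    while len(h)>4 and e<15:
        h=cv2.approxPolyDP(cv2.convexHull(cn),e,True);e+=.5
    return ce[i],h[:,0],s[i,4],s[i,:4]
def tool(o):
    q=o["eef_rot"];return R.from_quat([q[1],q[2],q[3],q[0]])
E
python3 - <<'E'
from h import *
from bench import ctrl
d=pickle.load(open("l.pkl","rb"));o=ctrl.get_obs();r=tool(o)
print(r.as_matrix().round(4))
G=o["eef_pos"]+r.apply([.164,0,-.0424])
qs={n:quad(d[n],G) for n in("scene","top")}
for n in qs:print(n,qs[n],proj(d[n],G))
C=tri([(d[n],qs[n][0]) for n in qs]);print("glass",C,"pred",G,"in tool",r.inv().apply(C-o["eef_pos"]))
D=pickle.load(open("a.pkl","rb"));X=np.array([.4744,-.1331,.022])
C0=tri([(D[n],quad(D[n],X)[0]) for n in qs]);print("initial glass tri",C0)
E
```

```text
[[ 0.1524  0.9883 -0.0015]
 [ 0.9883 -0.1524  0.0015]
 [ 0.0013 -0.0017 -1.    ]]
scene (array([231.55063291, 208.42827004]), array([[218, 201],
       [248, 202],
       [246, 215],
       [216, 215]], dtype=int32), np.int32(474), array([215, 200,  34,  17], dtype=int32)) [231.5310079  206.90170073]
top (array([340.10197869, 248.16133942]), array([[327, 236],
       [356, 240],
       [354, 260],
       [325, 256]], dtype=int32), np.int32(657), array([324, 236,  33,  26], dtype=int32)) [340.28045287 248.44294094]
glass [ 0.47316746 -0.13229802  0.11602762] pred [ 0.47213465 -0.13217419  0.1207434 ] in tool [ 0.1640291   0.00104785 -0.037686  ]
initial glass tri [ 0.47455013 -0.13257213  0.02085605]
```

```bash
cat >> h.py <<'E'
P=[.4223,.1654,.1294]
def target(g,back=0,up=0,phi=0):
    m=mod(P);S,K,L=m([133,-65,80]),m([46,-65,115]),m([187,-65,334])
    u=lambda v:v/np.linalg.norm(v)
    n=u(u(K-S)+u(L-S));x=R.from_euler('z',P[2]).apply([0,1,0]);z=-n
    Rt=np.array([x,np.cross(z,x),z]).T
    return S-Rt@g-back*x+[0,0,up],R.from_matrix(Rt)
E
python3 - <<'E'
from h import *
from bench import ctrl
o=ctrl.get_obs();r=tool(o);g=np.array([.164,.001,-.0377])
for b,u in((.2,.04),(0,0)):
    t,Rt=target(g,b,u);print(t.round(4),"d world",(t-o["eef_pos"]).round(4),"d tool now",(r.inv().apply(t-o["eef_pos"])/.04).round(2),"d tool final axes",(Rt.inv().apply(t-o["eef_pos"])/.04).round(2))
print("rotvec",(r.inv()*Rt).as_rotvec().round(3),Rt.as_matrix().round(3).tolist())
E
```

```text
[ 0.6262 -0.2407  0.0863] d world [0.1792 0.0535 0.0081] d tool now [ 2.01  4.22 -0.21] d tool final axes [0.75 4.17 1.99]
[ 0.6004 -0.0424  0.0463] d world [ 0.1534  0.2518 -0.0319] d tool now [6.81 2.83 0.8 ] d tool final axes [5.75 3.7  2.87]
rotvec [-0.488  0.068 -0.277] [[-0.129, 0.875, 0.466], [0.992, 0.114, 0.061], [0.0, 0.47, -0.883]]
```

Request:
carry_out(plan="0.4 0.7 -0.14 0 0 0;0.4 0.7 -0.14 0 0 0;0.4 0.7 -0.14 0 0 0;0.4 0.7 -0.14 0 0 0;0.4 0.7 -0.14 0 0 0;0 0.7 0 0 0 0;0 0 0 0 0 0;0 0 0 0 0 0")

```text
time_s: 10.75
eef_pos: [0.626, -0.2405, 0.1049]
eef_rot: [-0.002, 0.759, 0.652, -0.001]
wrist_force: [-0.7, -0.5, -1.0]
opening: 0.145
grasp_force: 58.8
```

Request:
carry_out(plan="0 0 0 -0.81 0.11 -0.46;0 0 0 -0.81 0.11 -0.46;0 0 0 -0.81 0.11 -0.46;0 0 0 -0.81 0.11 -0.46;0 0 0 -0.81 0.11 -0.46;0 0 0 -0.81 0.11 -0.46;0 0 0 0 0 0;0 0 0 0 0 0")

```text
time_s: 11.42
eef_pos: [0.6235, -0.2415, 0.1056]
eef_rot: [0.159, 0.643, 0.727, 0.18]
wrist_force: [0.4, 0.6, -1.3]
opening: 0.143
grasp_force: 58.9
```

```bash
cat > m.py <<'E'
from h import *
from bench import ctrl
import sys
o0=ctrl.get_obs();d={n:ctrl.camera(n) for n in("scene","top")};o=ctrl.get_obs();r=tool(o)
pickle.dump(d,open(sys.argv[1]+".pkl","wb"))
print("t",o["time_s"],"pos",o["eef_pos"].round(4),"drift",(o["eef_pos"]-o0["eef_pos"]).round(4),"F",o["wrist_force"].round(1),o["opening"],o["grasp_force"])
g=np.array([.164,.001,-.0377]);G=o["eef_pos"]+r.apply(g)
qs={}
for n in d:
    try:qs[n]=quad(d[n],G);print(n,qs[n][0],qs[n][1].tolist(),qs[n][2],"pred",proj(d[n],G))
    except Exception as e:print(n,e)
if len(qs)==2:
    C=tri([(d[n],qs[n][0]) for n in qs]);gt=r.inv().apply(C-o["eef_pos"]);print("glass",C.round(4),"in tool",gt.round(4))
for b in(.2,.1,0):
    t,Rt=target(g,b,0);print(b,t.round(4),"shift",(r.inv().apply(t-o["eef_pos"])/.04).round(2))
print("turn/.1",((r.inv()*Rt).as_rotvec()*10).round(2),"q",o["q"].round(2))
E
python3 m.py m1
```

```text
t 11.5167 pos [ 0.626  -0.242   0.1075] drift [ 0.0025 -0.0004  0.0019] F [-0.2 -0.7 -0.7] 0.15039899039405513 58.931007385253906
scene [252.92015209 232.42965779] [[270, 234], [238, 238], [236, 232], [267, 227]] 263 pred [252.36536924 233.18971149]
top [321.56143345 207.53242321] [[336, 198], [336, 215], [308, 218], [307, 200]] 586 pred [321.66849538 206.679118  ]
glass [ 0.5864 -0.0804  0.1409] in tool [ 0.1652 -0.001  -0.0388]
0.2 [ 0.6262 -0.2407  0.0463] shift [ 0.03 -0.71  1.36]
0.1 [ 0.6133 -0.1415  0.0463] shift [ 2.53 -0.71  1.35]
0 [ 0.6004 -0.0424  0.0463] shift [ 5.03 -0.72  1.34]
turn/.1 [-0.02  0.04 -0.02] q [-0.74  0.24  1.82  0.51  0.82 -1.17]
```

Request:
carry_out(plan="0 -0.36 0.67 0 0 0;0 -0.36 0.67 0 0 0;0.5 0 0 0 0 0;0.5 0 0 0 0 0;0.5 0 0 0 0 0;0.5 0 0 0 0 0;0 0 0 0 0 0;0 0 0 0 0 0")

```text
time_s: 12.18
eef_pos: [0.6165, -0.161, 0.0466]
eef_rot: [0.161, 0.64, 0.729, 0.181]
wrist_force: [0.1, -0.1, -0.3]
opening: 0.145
grasp_force: 59.0
```

```bash
python3 m.py m2
```

```text
t 12.2833 pos [ 0.6169 -0.1629  0.047 ] drift [ 0.0004 -0.0019  0.0004] F [ 0.1 -0.2 -1. ] 0.1452784129042643 58.96198868751526
scene [284.40754717 243.50566038] [[301, 245], [272, 249], [268, 242], [297, 238]] 265 pred [283.88611597 243.95012411]
top [293.48975791 213.52886406] [[307, 203], [308, 220], [281, 224], [279, 207]] 537 pred [293.71176042 213.08493641]
glass [ 0.5779 -0.0012  0.0803] in tool [ 1.652e-01  1.000e-04 -3.840e-02]
0.2 [ 0.6262 -0.2407  0.0463] shift [-1.96 -0.03  0.02]
0.1 [ 0.6133 -0.1415  0.0463] shift [ 0.54 -0.03  0.01]
0 [ 0.6004 -0.0424  0.0463] shift [ 3.04 -0.02 -0.  ]
turn/.1 [0.   0.04 0.01] q [-0.63  0.26  1.96  0.57  0.64 -1.17]
```

Request:
carry_out(plan="0.5 0 0 0 0 0;0.5 0 0 0 0 0;0.5 0 0 0 0 0;0.5 0 0 0 0 0;0.4 0 0 0 0 0;0.3 0 0 0 0 0;0.2 0 0 0 0 0;0.1 0 0 0 0 0")

```text
time_s: 12.95
eef_pos: [0.6008, -0.0431, 0.0462]
eef_rot: [0.161, 0.641, 0.729, 0.181]
wrist_force: [-0.1, 0.4, -2.0]
opening: 0.142
grasp_force: 59.0
```

Request:
carry_out(plan="0 0 0 0 0 0;0 0 0 0 0 0;0 0 0 0 0 0;0 0 0 0 0 0;0 0 0 0 0 0;0 0 0 0 0 0;0 0 0 0 0 0;0 0 0 0 0 0")

```text
time_s: 13.62
eef_pos: [0.6004, -0.0435, 0.0459]
eef_rot: [0.161, 0.641, 0.729, 0.181]
wrist_force: [-0.6, 0.9, -1.5]
opening: 0.145
grasp_force: 59.0
```

```bash
python3 m.py m3
python3 - <<'E'
from h import *
d=pickle.load(open("m3.pkl","rb"))
from bench import ctrl
w=ctrl.camera("wrist")["pixels"]
t=d["top"]["pixels"][150:300,200:350];s=d["scene"]["pixels"][120:270,250:400]
f=lambda a:cv2.resize(a,(400,400),interpolation=cv2.INTER_CUBIC)
cv2.imwrite("pics/m3.png",np.hstack([f(t),f(s)])[...,::-1])
E
```

```text
t 13.7167 pos [ 0.6003 -0.0434  0.0459] drift [-0.      0.0001 -0.    ] F [ 0.1  0.9 -1.8] 0.14598477431218598 58.96233022212982
scene [334.85496183 235.18320611] [[346, 236], [327, 240], [325, 233], [340, 231]] 131 pred [328.32779349 236.13469459]
top [252.37401575 219.56692913] [[266, 211], [268, 226], [238, 230], [238, 213]] 508 pred [252.97365736 219.30859647]
glass [0.5632 0.1263 0.0827] in tool [ 0.1729  0.0041 -0.0401]
0.2 [ 0.6262 -0.2407  0.0463] shift [-4.97  0.01  0.01]
0.1 [ 0.6133 -0.1415  0.0463] shift [-2.47  0.01  0.  ]
0 [ 0.6004 -0.0424  0.0463] shift [ 0.03  0.01 -0.01]
turn/.1 [-0.01  0.03 -0.  ] q [-0.42  0.17  2.07  0.5   0.53 -0.93]
```

View pics/m3.png

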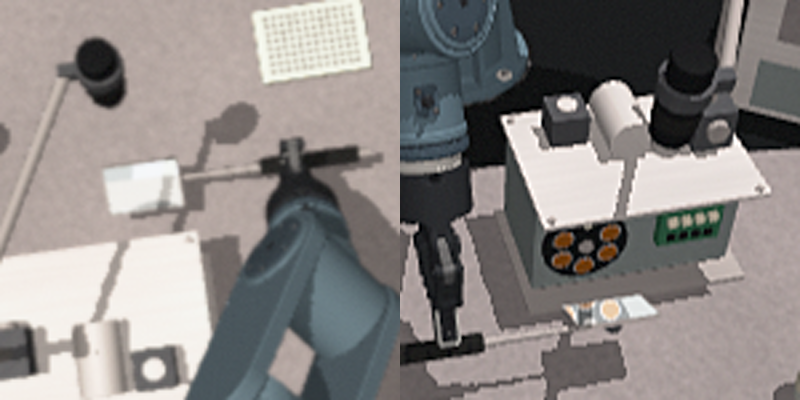

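The glass sits behind the wheel, at scene crop (611,310), and reflects the filters; the arm looks clear. I'll use that reflection, plus the glass corners, to check the tilt.

Run:
```python
from h import *
from bench import ctrl
d=pickle.load(open("m3.pkl","rb"));S=d["scene"];m=mod(P)
o=ctrl.get_obs();r=tool(o)
g=S["pixels"].astype(np.uint8);hsv=cv2.cvtColor(g,cv2.COLOR_RGB2HSV)
mk=((hsv[...,0]<22)&(hsv[...,1]>60)&(hsv[...,2]>90)).astype(np.uint8)
n,l,s,ce=cv2.connectedComponentsWithStats(mk[190:260,295:355])
for i in range(1,n):
    if s[i,4]>3:print("blob",s[i].tolist(),(ce[i]+[295,190]).round(2))
F={f"f{a}":m([45,-65-30*np.sin(np.radians(a)),85+30*np.cos(np.radians(a))]) for a in(60,120,180,240,300)};F["mark"]=m([46,-65,115])
print("direct",{k:proj(S,v).round(1).tolist() for k,v in F.items()})
def refl(pitch,roll):
    q=r*R.from_rotvec([roll,pitch,0]);C=m([133,-65,80]);nn=-q.as_matrix()[:,2]
    return {k:proj(S,v-2*((v-C)@nn)*nn).round(1).tolist() for k,v in F.items()}
for p in(0,.0175,-.0175):print("pitch",p,refl(p,0))
print("roll",.0175,refl(0,.0175))
C=m([133,-65,80]);print("glass corners",[proj(S,C+r.apply([a,b,0])).round(1).tolist() for a,b in((-.04,-.027),(.04,-.027),(.04,.027),(-.04,.027))])
# normals from m1,m2 corners
for nm in("m1","m2"):
    e=pickle.load(open(nm+".pkl","rb"))
# enlarged view of mirror
c=g[205:260,295:360];cv2.imwrite("pics/z.png",cv2.resize(c,None,fx=10,fy=10,interpolation=cv2.INTER_CUBIC)[...,::-1])
```

```text
blob [31, 14, 6, 6, 29] [328.38 206.59]
blob [13, 17, 7, 6, 32] [310.78 209.62]
blob [30, 21, 6, 6, 26] [327.38 213.85]
blob [12, 24, 7, 6, 31] [310.16 216.87]
blob [21, 27, 6, 5, 25] [318.32 218.96]
blob [23, 43, 4, 2, 5] [319.8 233.8]
blob [31, 44, 6, 5, 23] [328.61 235.78]
blob [18, 46, 2, 3, 4] [313.5 237. ]
direct {'f60': [310.3, 209.0], 'f120': [309.6, 216.6], 'f180': [318.1, 218.8], 'f240': [327.3, 213.7], 'f300': [328.3, 206.1], 'mark': [319.9, 203.9]}
pitch 0 {'f60': [313.3, 248.5], 'f120': [311.3, 238.1], 'f180': [318.9, 231.5], 'f240': [328.6, 235.2], 'f300': [330.7, 245.4], 'mark': [323.2, 252.1]}
pitch 0.0175 {'f60': [314.0, 248.6], 'f120': [311.7, 238.3], 'f180': [319.2, 231.4], 'f240': [329.0, 234.8], 'f300': [331.4, 245.0], 'mark': [324.0, 252.0]}
pitch -0.0175 {'f60': [312.6, 248.3], 'f120': [310.9, 237.8], 'f180': [318.7, 231.5], 'f240': [328.3, 235.5], 'f300': [330.1, 245.9], 'mark': [322.3, 252.3]}
roll 0.0175 {'f60': [313.0, 247.4], 'f120': [311.1, 237.0], 'f180': [318.8, 230.4], 'f240': [328.5, 234.1], 'f300': [330.5, 244.4], 'mark': [322.9, 251.1]}
glass corners [[311.2, 234.9], [339.5, 230.1], [346.8, 236.9], [317.2, 242.0]]
```

View pics/z.png

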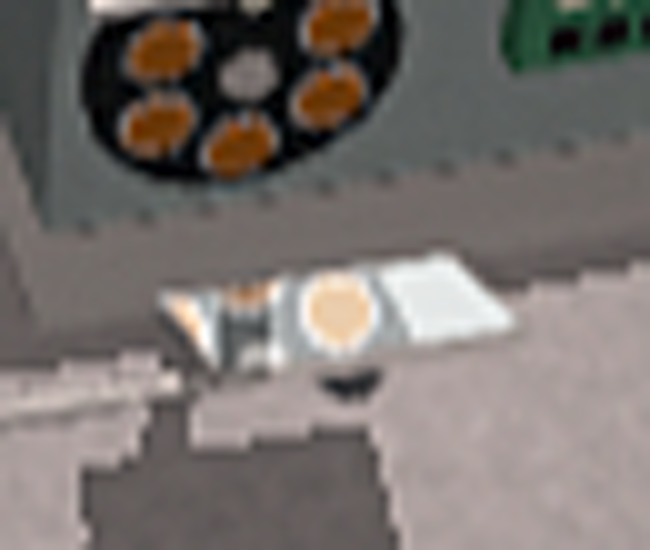

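The reflected lower filter shows at (328.6,235.8) against a predicted (328.6,235.2), and the glass corners match within about 0.7 px. That leaves only a droop of about 0.7°. I'll trim it and let the arm settle.

Request:
carry_out(plan="0.01 0 0.02 0 0.06 0;0.01 0 0.02 0 0.06 0;0 0 0 0 0 0;0 0 0 0 0 0;0 0 0 0 0 0;0 0 0 0 0 0;0 0 0 0 0 0;0 0 0 0 0 0")

```text
time_s: 14.43
eef_pos: [0.601, -0.0424, 0.0445]
eef_rot: [0.156, 0.639, 0.73, 0.185]
wrist_force: [0.3, -0.2, -1.2]
opening: 0.141
grasp_force: 59.0
```

```bash
python3 m.py m4 | grep -v "0.[12] \["
python3 - <<'E'
from h import *
d=pickle.load(open("m4.pkl","rb"));S=d["scene"]
hsv=cv2.cvtColor(S["pixels"],cv2.COLOR_RGB2HSV)
mk=((hsv[...,0]<22)&(hsv[...,1]>60)&(hsv[...,2]>90)).astype(np.uint8)
n,l,s,ce=cv2.connectedComponentsWithStats(mk[228:250,305:345])
print([(s[i,4],(ce[i]+[305,228]).round(2)) for i in range(1,n) if s[i,4]>3])
from bench import ctrl
print(ctrl.get_obs()["dq"].round(4))
E
```

```text
t 14.5333 pos [ 0.601  -0.0424  0.0445] drift [-0.  0. -0.] F [ 0.1  0.1 -0.5] 0.14223817712613776 58.9616596698761
scene [334.87301587 234.76984127] [[345, 235], [325, 237], [326, 232], [338, 230]] 126 pred [328.4743621  235.96975668]
top [252.26078431 219.67058824] [[266, 211], [268, 226], [238, 230], [238, 213]] 510 pred [252.82644008 219.37673666]
glass [0.5628 0.1264 0.0838] in tool [ 0.1727  0.0043 -0.0408]
0 [ 0.6004 -0.0424  0.0463] shift [ 0.    0.01 -0.04]
turn/.1 [-0.01 -0.09  0.  ] q [-0.42  0.17  2.07  0.52  0.54 -0.95]
[(np.int32(6), array([319.83, 233.5 ])), (np.int32(24), array([328.58, 235.  ]))]
[-0.0019  0.001   0.0002 -0.0006 -0.0011 -0.0019]
```

```bash
python3 -c "
from bench import ctrl
print(ctrl.hand_in())"
```

```text
the job is handed in; nothing more can be done
None
```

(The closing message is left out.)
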